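Switch the bead dispenser to the empty box

ROBOT

A 6-joint arm with a two-finger parallel gripper is mounted at the origin on the work surface. World frame = base frame: x ahead of the robot, y to its left, z up, the work surface at z = 0. Lengths are in m, angles in rad, forces in N, time in s.
With the tool pointing down it reaches from about 0.35 to 0.775 m from the base axis. Payload 5.5 kg.
Tool frame: the origin (TCP) lies at the very end of the fingers, on their centre line; the grasp point (between the pads) lies 19 mm behind it; z points along the fingers, y is the line along which they close (so a half turn about z gives the same grasp; the last joint's range is limited). The gripper opens to 85 mm and grips with 20 to 120 N. Pads are 22 mm wide; open, the fingers measure 114 mm over their backs; the gripper's body (76 mm by 85 mm) begins 54 mm behind the grasp point. The pads swing forward as they close: fully open they stand 13 mm farther back than shut.
Start: joints at [1.184, 0.313, 0.046, 1.304, 0, 1.431], TCP at [0.14, 0.558, 0.231] pointing down, gripper open.
Joint ranges: [-2.76, 2.76], [-0.86, 1.69], [-1.03, 1.26], [-2.2, 2.34], [-1.47, 1.5], [-3.14, 3.14]. Speed limits (rad/s): [2.57, 2.57, 3.14, 3.14, 3.14, 3.14].

INTERFACE

Orientations are given as a unit quaternion [w, x, y, z].
In Python, from workcell import get_state, read_camera, calibration, hand_in gives the robot as it stands.
- The arm moves only by the tool drive_tool, never from a script. Its argument "deltas" is a list that holds one entry, the list of rows, each a list of 7 numbers: the closure in counts, from 0 (fully open) to 255 (shut), then the shift along the tool's x, y, z in m, then the turn, a rotation vector about the tool's x, y, z in degrees. A call has 1 to 12 rows; each row is the pose to reach, as a shift and turn from the pose commanded when the call began, along the tool's axes at that moment; what a row does not reach only later rows make up. A row lasts 1/8 s, in which the tool goes at most 62.5 mm and 10.7 degrees, less where a joint would pass 70% of its speed; a pose out of reach is approached as far as the arm can. A call with a gripper value outside its range is refused whole. The fingers move at their own pace and stop on an object; "newtons" is the grip in N (left out, the last holds). Time passes only in rows, so rows that repeat a pose let the fingers close. It gives the time, the measured TCP pose, the force, the opening and the grip force at its end, in the units of the state.
- get_state(): the state, without advancing time (a new reading comes with each control period).
- read_camera(name): name is "scene" or "top"; returns (picture, depth): 420x560x3 uint8, red, green, blue; 420x560 float32, m along the optical axis (not along the pixel's ray), 0 where there is no reading.
- calibration(name): a dict with "mtx" (3x3 intrinsics, pixels), "world_from_camera" (4x4, takes a point from camera to world coordinates). Camera axes: x right, y up, looking along -z (the intrinsics and any distortion apply to the point x, -y, -z); pixel columns grow to the right and rows downward; lengths in m; the calibration is good to about 2 mm. A picture is of the moment at which its call begins. calibration takes no time and is no camera call.
- hand_in(): hands the job in; it is judged then, once.
The state is a dict: "clock": time; "joint_pos": joint angles; "qvel": joint speeds; "tau": joint torques, N m; "tcp_pos": TCP position; "orientation": TCP orientation; "wrist_force": force on the tool from outside, world axes, zero at the start; "ft_torque": the same for the moment, N m; "finger_gap": finger opening in m; "grip_force": force on a finger pad.
Only numpy, scipy, OpenCV 4.12 (cv2) and the standard library are available. Lean on these libraries where they do the work, as an engineer would, in place of code of your own. Each camera call takes 0.05 s, during which the arm holds its last target. There are 200 camera calls.

TASK

The left-hand gift box under the ceramic-bead dispenser is full. With a fingertip, press down the raised right-hand black pad of the orange seesaw gate until the gate rocks over its pivot and stays tipped to the right; then push the red tab of the feed stop to the right as far as it goes, so that the five waiting beads roll down the right-hand chute into the empty box. Pick nothing up, keep your fingers off the beads, and leave the pottery, the jar and the brush where they stand; left and right are as seen from the robot.

Things in the scene. Friction and masses are not known exactly. Their poses are not given: they have to be found in the camera images.
- dispenser: Bead dispenser, fixed: blue base 320 x 230 mm, aluminium feed lane, orange seesaw gate, two chutes. Origin on the table below the gate's pivot; x leads away from you up the lane; y left; z up. Lane: y = 0, x 25 to 236 mm, 43 wide, falling 11 degrees towards the robot, walls up to z 190 mm at the gate, 255 at the far end. Chutes: y +-78 to +-162 mm, x -54 to 30, falling outwards, below z 130.
- gate (a joint): Seesaw gate, rad: orange trough 190 mm long in y, over x -48 to 24, its pivot along the dispenser's x axis at z = 130 mm. 0: tipped left (left end down, right end up), as at the start; 0.68: tipped right; level at 0.34. A bob weight (steel disc in front, top 51 mm over the pivot) lets it fall by itself to the side it is past level, and stay. About 0.5 N on a pad rocks it.
- right_pad (a point): Top centre of the black pad, 50 mm (x) by 34 (y) by 4 thick, that sticks out towards the robot from the gate's right arm, to be pressed from above. It turns with the gate: about 157 mm above the table with the gate tipped left, 118 mm when tipped right; at dispenser x = -75, y = -52 to -58 mm.
- left_pad (a point): The same on the left arm (low at the start).
- stop (a joint): Feed stop, m: a steel blade hanging from a cross bar into the lane at dispenser x = 42 mm. 0: shut, holding the beads back; it slides 0.048 to the right (dispenser's -y) to fully open. About 1.5 N moves it and it stays where it is left.
- stop_tab (a point): Centre of the left (+y) face of the stop's upright red tab: the face to push. Tab 32 mm wide in x, 6 thick in y, 34 high (17 above and below this point), on the left end of the cross bar, free space left of it. Stop shut: at dispenser x = 42, y = 82, z = 236 mm. The bar's top and its guide posts (y = +-26 mm) lie 17 mm or more below this point.
- bead1: Glazed ceramic bead (ball) 30 mm across, 32 g, number 1 of five waiting in the feed lane behind the stop (1 is next to it). Origin at its centre.
- bead2: Glazed ceramic bead (ball) 30 mm across, 32 g, number 2 of five waiting in the feed lane behind the stop (1 is next to it). Origin at its centre.
- bead3: Glazed ceramic bead (ball) 30 mm across, 32 g, number 3 of five waiting in the feed lane behind the stop (1 is next to it). Origin at its centre.
- bead4: Glazed ceramic bead (ball) 30 mm across, 32 g, number 4 of five waiting in the feed lane behind the stop (1 is next to it). Origin at its centre.
- bead5: Glazed ceramic bead (ball) 30 mm across, 32 g, number 5 of five waiting in the feed lane behind the stop (1 is next to it). Origin at its centre.
- empty_box: Empty open cardboard gift box under the right-hand chute, 110 x 110 x 55 mm, walls 3 mm. Origin: centre of its underside. Fixed.
- full_box: The same box under the left-hand chute, full of beads. Fixed.
- blue_cup: Bystander: white cup with blue and ochre bands, 68 mm across, 80 mm high, in front and left of the dispenser. Origin: centre of underside.
- mini_tagine: Bystander: terracotta miniature tagine, 76 mm across, 70 mm high, in front and right of the dispenser. Origin: centre of underside.
- small_vase: Bystander: terracotta vase, 61 mm across, 83 mm high, behind the empty box. Origin: centre of underside.
- tea_cup: Bystander: white cup with red bands, 60 mm across, 60 mm high, behind the full box. Origin: centre of underside.
- bead_jar: Bystander: amber jar with wooden lid, 64 mm across, 90 mm high. Origin: centre of underside.
- dust_brush: Bystander: brush lying on the table. Origin: centre of its underside.

How it is judged:
On the way, in this order (a step that is already met when the one before it is completed fails the run):
1. the gate is rocked over to the right while the feed stop is still shut (value of joint gate above 0.6 rad and value of joint stop below 0.012 m), for 0.2 s.
2. the feed stop is pushed open (value of joint stop above 0.042 m), for 0.1 s.
At the end, for the whole second after the job is handed in: The gate is tipped right (over 0.6 of 0.68 rad), the stop is open (over 42 of 48 mm) and all five beads lie at rest in the empty box (centre within its walls and below its rim, slower than 30 mm/s) (value of joint gate above 0.6 rad and value of joint stop above 0.042 m and x of bead1 in the frame of empty_box between -0.052 and 0.052 m and y of bead1 in the frame of empty_box between -0.052 and 0.052 m and z of each of bead1, bead2, bead3, bead4, bead5 in the frame of empty_box below 0.055 m and linear speed of each of bead1, bead2, bead3, bead4, bead5 below 0.03 m/s and x of bead2 in the frame of empty_box between -0.052 and 0.052 m and y of bead2 in the frame of empty_box between -0.052 and 0.052 m and x of bead3 in the frame of empty_box between -0.052 and 0.052 m and y of bead3 in the frame of empty_box between -0.052 and 0.052 m and x of bead4 in the frame of empty_box between -0.052 and 0.052 m and y of bead4 in the frame of empty_box between -0.052 and 0.052 m and x of bead5 in the frame of empty_box between -0.052 and 0.052 m and y of bead5 in the frame of empty_box between -0.052 and 0.052 m); the robot touches nothing.
It fails at once if the robot touches a bead (over 0.3 N) (contact force between any of the fingers, the arm and bead1 above 0.3 N or contact force between any of the fingers, the arm and bead2 above 0.3 N or contact force between any of the fingers, the arm and bead3 above 0.3 N or contact force between any of the fingers, the arm and bead4 above 0.3 N or contact force between any of the fingers, the arm and bead5 above 0.3 N).
It fails at once if a bead is lifted (centre more than 260 mm over the table) (height (world z) of any of bead1, bead2, bead3, bead4, bead5 above 0.26 m).
It fails at once if a cup, the tagine, the vase, the jar or the brush is lifted or moved more than 20 mm (distance of any of blue_cup, mini_tagine, small_vase, tea_cup, bead_jar, dust_brush from where it was at the start of the episode above 0.02 m).
It also fails if it takes over 48 s, if anything falls off the work surface, if the arm or the gripper's body presses on something with over 40 N, if the wrist force passes 120 N, or if a joint passes its speed limit or range.

## Working session

There is one attempt and no reset: what is moved stays moved. The work goes in short steps, Python scripts to look and compute and a tool call to move; the robot and the scene stay as the last step left them, time stands still between calls to the robot, and variables do not carry over. Pictures are saved under pics/ and viewed, at most 10 in all, crops included, and the job is handed in when it is done.

Besides the shell and the picture viewer there is one more tool, called after ">>>" by a JSON object that holds its "name" and its "arguments". drive_tool: Moves the arm, as the interface text tells. Its arguments: {"type":"object","properties":{"deltas":{"type":"array","items":{"type":"array","items":{"type":"array","items":{"type":"number"}}}},"newtons":{"type":"number"}},"required":["deltas"]}

```bash
mkdir -p pics
cat > h.py <<'E'
from workcell import *
import numpy as np, cv2
def pts(name):
    im,d=read_camera(name); c=calibration(name); K=np.array(c["mtx"]); T=np.array(c["world_from_camera"])
    v,u=np.mgrid[:d.shape[0],:d.shape[1]]
    P=np.stack([(u-K[0,2])/K[0,0]*d,-(v-K[1,2])/K[1,1]*d,-d],-1)
    W=P@T[:3,:3].T+T[:3,3]; W[d==0]=np.nan
    return im,W
E
python3 - <<'E'
from h import *
for n in("scene","top"):
    im,W=pts(n); cv2.imwrite(f"pics/{n}0.png",im[...,::-1]); np.save(n,W); np.save(n+"im",im)
    print({k:np.round(v,4).tolist() if k!='x' else 0 for k,v in calibration(n).items()})
print(get_state())
E
```

```text
{'mtx': [[414.5247, 0.0, 283.2256], [0.0, 414.5247, 205.4934], [0.0, 0.0, 1.0]], 'world_from_camera': [[-0.5751, -0.606, 0.5496, 1.2349], [0.8179, -0.4387, 0.3722, 0.4461], [0.0156, 0.6636, 0.748, 1.0573], [0.0, 0.0, 0.0, 1.0]]}
{'mtx': [[485.3724, 0.0, 279.3064], [0.0, 485.3724, 215.1707], [0.0, 0.0, 1.0]], 'world_from_camera': [[-0.0007, 0.9966, -0.0823, 0.4721], [-1.0, -0.0005, 0.0032, -0.0011], [0.0031, 0.0823, 0.9966, 1.4449], [0.0, 0.0, 0.0, 1.0]]}
{'clock': 0.1, 'joint_pos': array([1.18440819e+00, 3.13908496e-01, 4.50969654e-02, 1.30359839e+00,
       1.97230525e-05, 1.43118304e+00]), 'qvel': array([ 0.0006072 , -0.00275459,  0.00187544,  0.00066195, -0.00012132,
       -0.00078464]), 'tau': array([ 2.23644718e-03, -4.81724346e+01,  2.99245030e+01,  1.27137074e-02,
       -1.60991858e-04, -3.76708424e-07]), 'tcp_pos': array([0.14029892, 0.55715562, 0.23050939]), 'orientation': array([-2.19273296e-04,  1.23074550e-01,  9.92397100e-01, -7.76492304e-04]), 'wrist_force': array([-0.81934197,  0.69350011, -0.54092089]), 'ft_torque': array([0.0261478 , 0.00318636, 0.02788917]), 'grip_force': 0.0, 'finger_gap': 0.08523915599896162}
```

View pics/scene0.png

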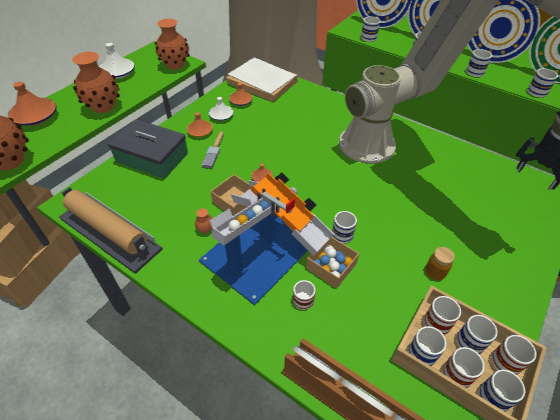

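View pics/top0.png

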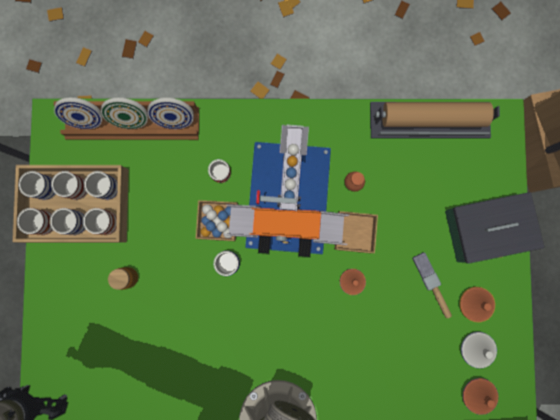

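The top view shows the dispenser slightly turned, with the left pad at about (265,245), the right pad at (306,247) and the red tab at (258,197). The scene view agrees. Next I'll measure these points.

Run:
```python
from h import *
W=np.load("top.npy"); im=np.load("topim.npy").astype(int); hsv=cv2.cvtColor(im.astype(np.uint8),cv2.COLOR_RGB2HSV)
S=np.load("scene.npy"); si=np.load("sceneim.npy").astype(int)
def rep(n,W,m):
    p=W[m]; p=p[~np.isnan(p[:,0])]; print(n,len(p),np.round(np.median(p,0),4),np.round(np.percentile(p,5,axis=0),3),np.round(np.percentile(p,95,axis=0),3)); return p
def box(a,r0,r1,c0,c1):
    m=np.zeros(a.shape[:2],bool); m[r0:r1,c0:c1]=1; return m
for n,A,I,b,br,bl in(("top",W,im,(185,210,245,290),(236,262,296,316),(233,258,255,275)),("scene",S,si,(190,220,270,300),(175,188,272,290),(195,215,300,322))):
    red=(I[...,0]>130)&(I[...,1]<70)&(I[...,2]<70); rep(n+" red",A,red&box(A,*b))
    dk=I.max(-1)<50
    for k,bb in(("R",br),("L",bl)):
        rep(n+" pad"+k,A,dk&box(A,*bb)&(A[...,2]>.07))
blue=(im[...,2]>90)&(im[...,0]<60)&(im[...,1]<100)&(W[...,2]<.03)&box(W,130,260,240,340)
p=rep("base",W,blue); r=cv2.minAreaRect((p[:,:2]*1000).astype(np.float32)); print(r)
# orange rect
o=(im[...,0]>180)&(im[...,2]<60)&(im[...,1]>60)&(W[...,2]>.09)&box(W,195,250,240,335)
p=rep("orange",W,o); print(cv2.minAreaRect((p[:,:2]*1000).astype(np.float32)))
# lane
l=box(W,125,260,270,310)&(W[...,2]>.17); p=rep("lane",W,l); print(cv2.minAreaRect((p[:,:2]*1000).astype(np.float32)))
crop=im[110:290,190:390].astype(np.uint8)[...,::-1]; cv2.imwrite("pics/tc.png",cv2.resize(crop,None,fx=3.3,fy=3.3,interpolation=cv2.INTER_CUBIC)[:600,:800])
```

```text
top red 20 [0.615  0.0479 0.249 ] [0.603 0.046 0.246] [0.629 0.05  0.252]
top padR 179 [ 0.4937 -0.0707  0.1569] [ 0.473 -0.084  0.15 ] [ 0.512 -0.06   0.164]
top padL 167 [0.5001 0.0365 0.1184] [0.481 0.023 0.112] [0.522 0.05  0.126]
scene red 28 [0.6103 0.0506 0.2484] [ 0.525 -0.008  0.139] [0.633 0.054 0.252]
scene padR 53 [ 0.4834 -0.0699  0.1586] [ 0.474 -0.083  0.153] [ 0.498 -0.057  0.163]
scene padL 75 [0.4949 0.0398 0.1192] [0.482 0.027 0.114] [0.509 0.051 0.124]
base 3727 [ 0.6959 -0.0341  0.011 ] [ 0.499 -0.142  0.006] [0.789 0.07  0.016]
((646.1162109375, -31.32312774658203), (229.57986450195312, 320.69775390625), 85.16812133789062)
orange 1502 [ 0.5594 -0.026   0.1391] [ 0.531 -0.102  0.11 ] [0.589 0.056 0.166]
((559.11474609375, -22.489120483398438), (174.68939208984375, 65.21465301513672), 85.41836547851562)
lane 1816 [ 0.7096 -0.0356  0.2086] [ 0.587 -0.07   0.176] [ 0.795 -0.007  0.243]
((658.1246337890625, -30.400611877441406), (291.8846740722656, 100.98979187011719), 1.7015495300292969)
```

View pics/tc.png

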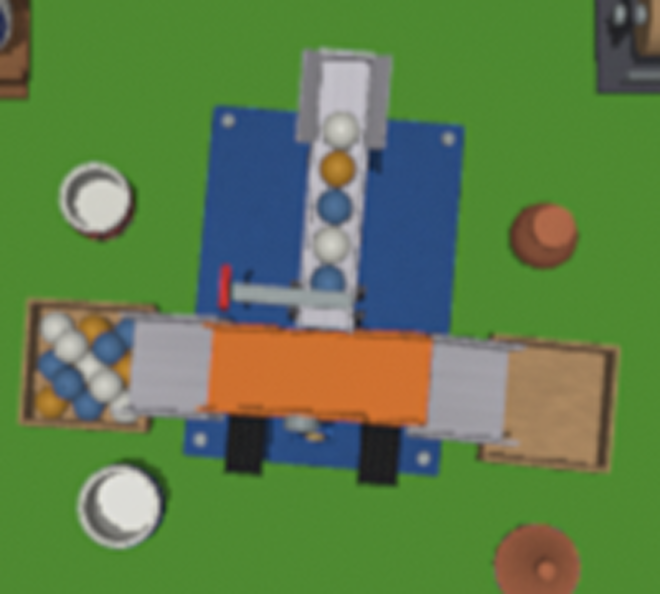

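>>> {"name": "drive_tool", "arguments": {"deltas": [[[255,-0.283,-0.142,-0.02,0,0,0],[255,-0.283,-0.142,-0.02,0,0,0],[255,-0.283,-0.142,-0.02,0,0,0],[255,-0.283,-0.142,-0.02,0,0,0],[255,-0.283,-0.142,-0.02,0,0,0],[255,-0.283,-0.142,-0.02,0,0,0],[255,-0.283,-0.142,-0.02,0,0,-9.4],[255,-0.283,-0.142,-0.02,0,0,-9.4]]], "newtons": 20}}

```text
clock: 1.1
tcp_pos: [0.3795, 0.351, 0.2509]
orientation: [-0.0, 0.042, 0.999, -0.0]
wrist_force: [-1.7, -0.4, -0.1]
finger_gap: -0.0
grip_force: 0.0
```

>>> {"name": "drive_tool", "arguments": {"deltas": [[[255,-0.137,-0.416,0.03,0,0,0],[255,-0.137,-0.416,0.03,0,0,0],[255,-0.137,-0.416,0.03,0,0,0],[255,-0.137,-0.416,0.03,0,0,0],[255,-0.137,-0.416,0.03,0,0,0],[255,-0.137,-0.416,0.03,0,0,0],[255,-0.137,-0.416,0.03,0,0,0],[255,-0.137,-0.416,0.03,0,0,0],[255,-0.137,-0.416,0.04,0,0,0],[255,-0.137,-0.416,0.04,0,0,0]]]}}

```text
clock: 2.35
tcp_pos: [0.4813, -0.0731, 0.2102]
orientation: [-0.001, 0.041, 0.999, 0.001]
wrist_force: [-0.8, 0.2, 0.3]
finger_gap: -0.0002
grip_force: 0.0
```

Run:
```python
from h import *
a=[]
for n,(r0,r1,c0,c1) in(("scene",(140,260,200,360)),("top",(170,290,200,360))):
    im,_=pts(n); a.append(cv2.resize(im[r0:r1,c0:c1,::-1],None,fx=2.45,fy=2.45,interpolation=cv2.INTER_CUBIC))
cv2.imwrite("pics/b.png",np.hstack(a)); s=get_state(); print(s["tcp_pos"],s["wrist_force"])
```

```text
[ 0.48197233 -0.07334662  0.21113005] [ 0.01364056 -0.69279841 -1.26558366]
```

View pics/b.png

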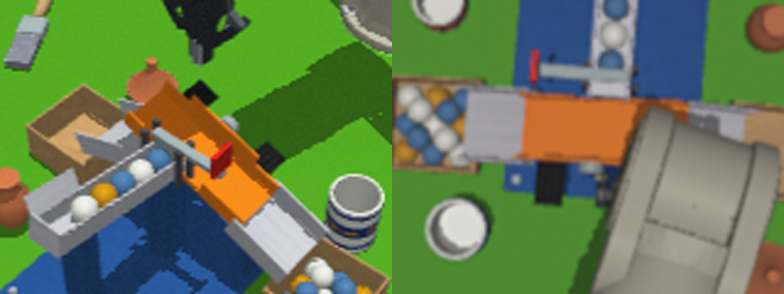

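The left half shows the fingertip above the right pad, around (205,75), and the gate is still tipped left. I'll press now.

>>> {"name": "drive_tool", "arguments": {"deltas": [[[255,0,0,0.03,0,0,0],[255,0,0,0.045,0,0,0],[255,0,0,0.055,0,0,0],[255,0,0,0.062,0,0,0],[255,0,0,0.068,0,0,0],[255,0,0,0.074,0,0,0],[255,0,0,0.08,0,0,0],[255,0,0,0.085,0,0,0],[255,0,0,0.085,0,0,0],[255,0,0,0.085,0,0,0]]]}}

```text
clock: 3.7
tcp_pos: [0.4825, -0.0751, 0.1264]
orientation: [0.0, 0.041, 0.999, 0.0]
wrist_force: [-0.3, 0.0, -0.4]
finger_gap: -0.0001
grip_force: 0.0
```

>>> {"name": "drive_tool", "arguments": {"deltas": [[[255,0,0,-0.03,0,0,0],[255,0,0,-0.085,0,0,0],[255,0,0,-0.15,0,0,0],[255,0,0,-0.19,0,0,0],[255,0,0,-0.19,0,0,0]]]}}

```text
clock: 4.32
tcp_pos: [0.4842, -0.0757, 0.3204]
orientation: [0.004, 0.041, 0.999, -0.001]
wrist_force: [0.2, -0.2, 0.6]
finger_gap: -0.0
grip_force: 0.0
```

Run:
```python
from h import *
a=[]
for n,(r0,r1,c0,c1) in(("scene",(140,260,200,360)),("top",(170,290,200,360))):
    im,W=pts(n); a.append(cv2.resize(im[r0:r1,c0:c1,::-1],None,fx=2.45,fy=2.45,interpolation=cv2.INTER_CUBIC))
    np.save(n+"2",W)
    b=(slice(190,220),slice(270,300)) if n=="scene" else (slice(185,210),slice(245,275))
    I=im[b].astype(int); m=(I[...,0]>130)&(I[...,1]<70)&(I[...,2]<70)&(W[b][...,2]>.22); p=W[b][m]
    print(n,len(p),p.mean(0),p.min(0),p.max(0))
cv2.imwrite("pics/c.png",np.hstack(a)); s=get_state(); print(s["tcp_pos"],s["orientation"],s["wrist_force"])
```

```text
scene 24 [0.61766532 0.05127675 0.24641271] [0.60243567 0.04658609 0.22166176] [0.63536273 0.05520987 0.25381473]
top 20 [0.61650109 0.04849218 0.2494005 ] [0.60383198 0.04537477 0.24539064] [0.63089797 0.05042585 0.25294267]
[ 0.48258661 -0.07519646  0.31645536] [ 5.47182105e-04  4.13547628e-02  9.99144371e-01 -9.58049348e-05] [-0.11588636  0.13059445 -0.18850856]
```

View pics/c.png

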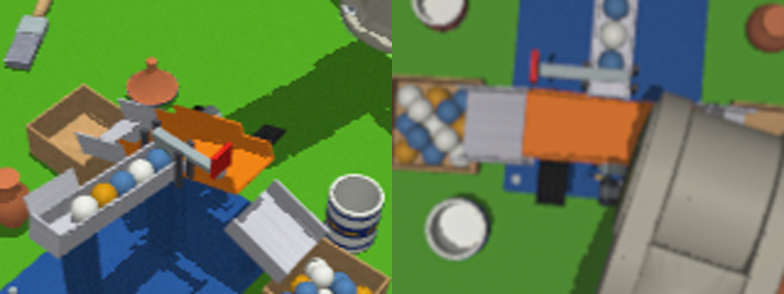

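The left half shows the gate tipped right: its left end is raised and its right end is down. The stop hasn't moved, and the red tab is at about (222,158). Next I'll go to the left of the tab.

>>> {"name": "drive_tool", "arguments": {"deltas": [[[255,-0.123,0.199,0,0,0,0],[255,-0.123,0.199,0,0,0,0],[255,-0.123,0.199,0,0,0,0],[255,-0.123,0.199,0,0,0,0],[255,-0.123,0.199,0,0,0,0],[255,-0.123,0.199,0,0,0,0],[255,-0.123,0.199,0.03,0,0,0],[255,-0.123,0.199,0.06,0,0,0],[255,-0.123,0.199,0.088,0,0,0],[255,-0.123,0.199,0.088,0,0,0],[255,-0.123,0.199,0.088,0,0,0]]]}}

```text
clock: 5.8
tcp_pos: [0.6214, 0.1121, 0.2297]
orientation: [0.001, 0.042, 0.999, 0.0]
wrist_force: [0.3, 0.5, 0.3]
finger_gap: -0.0001
grip_force: 0.0
```

Run:
```python
from h import *
a=[]
for n,(r0,r1,c0,c1) in(("scene",(140,260,200,360)),("top",(130,250,200,360))):
    im,W=pts(n); a.append(cv2.resize(im[r0:r1,c0:c1,::-1],None,fx=2.45,fy=2.45,interpolation=cv2.INTER_CUBIC))
cv2.imwrite("pics/d.png",np.hstack(a)); s=get_state(); print(s["tcp_pos"],s["orientation"],s["wrist_force"])
```

```text
[0.62207943 0.1125753  0.23022243] [1.43289449e-03 4.16967602e-02 9.99129271e-01 1.62823430e-04] [-0.02176764 -0.14565223  0.26618479]
```

View pics/d.png

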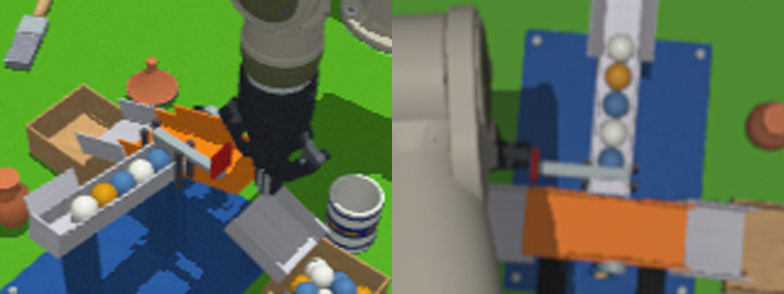

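The fingertip stands at tab height, left of the tab (tab at (222,160) in the left half) and in line with it in the top view. Now I'll push right.

>>> {"name": "drive_tool", "arguments": {"deltas": [[[255,0,-0.02,0,0,0,0],[255,0,-0.035,0,0,0,0],[255,0,-0.045,0,0,0,0],[255,0,-0.053,0,0,0,0],[255,0,-0.061,0,0,0,0],[255,0,-0.069,0,0,0,0],[255,0,-0.077,0,0,0,0],[255,0,-0.084,0,0,0,0],[255,0,-0.09,0,0,0,0],[255,0,-0.094,0,0,0,0],[255,0,-0.094,0,0,0,0]]]}}

```text
clock: 7.28
tcp_pos: [0.6137, 0.0194, 0.2283]
orientation: [0.0, 0.041, 0.999, 0.0]
wrist_force: [0.9, 1.5, 1.1]
finger_gap: 0.0
grip_force: 1.2
```

>>> {"name": "drive_tool", "arguments": {"deltas": [[[255,0,-0.003,0,0,0,0],[255,0,-0.005,0,0,0,0],[255,0,-0.005,0,0,0,0]]]}}

```text
clock: 7.65
tcp_pos: [0.6136, 0.0191, 0.2285]
orientation: [0.001, 0.04, 0.999, 0.004]
wrist_force: [1.9, 15.8, 1.7]
finger_gap: -0.0
grip_force: 8.3
```

The force rose to 16 N with no further travel, so the stop has reached its end. I'll back off and raise the arm.

>>> {"name": "drive_tool", "arguments": {"deltas": [[[255,0,0.03,0,0,0,0],[255,0,0.07,0,0,0,0],[255,0,0.11,0,0,0,0],[255,0,0.15,-0.04,0,0,0],[255,0.1,0.2,-0.08,0,0,0],[255,0.1,0.2,-0.08,0,0,0],[255,0.1,0.2,-0.08,0,0,0],[255,0.1,0.2,-0.08,0,0,0],[255,0.1,0.2,-0.08,0,0,0],[255,0.1,0.2,-0.08,0,0,0],[255,0.1,0.2,-0.08,0,0,0],[255,0.1,0.2,-0.08,0,0,0]]]}}

```text
clock: 9.15
tcp_pos: [0.5303, 0.2217, 0.308]
orientation: [-0.0, 0.042, 0.999, -0.0]
wrist_force: [0.1, -0.0, 0.3]
finger_gap: 0.0
grip_force: 0.0
```

Run:
```python
from h import *
a=[]
for n,(r0,r1,c0,c1) in(("scene",(140,260,200,360)),("top",(130,250,230,390))):
    im,W=pts(n); a.append(cv2.resize(im[r0:r1,c0:c1,::-1],None,fx=2.45,fy=2.45,interpolation=cv2.INTER_CUBIC))
cv2.imwrite("pics/e.png",np.hstack(a)); s=get_state(); print(s["tcp_pos"],s["wrist_force"])
```

```text
[0.53024288 0.22178732 0.30821653] [-0.64881362 -0.10177428 -0.48726458]
```

View pics/e.png

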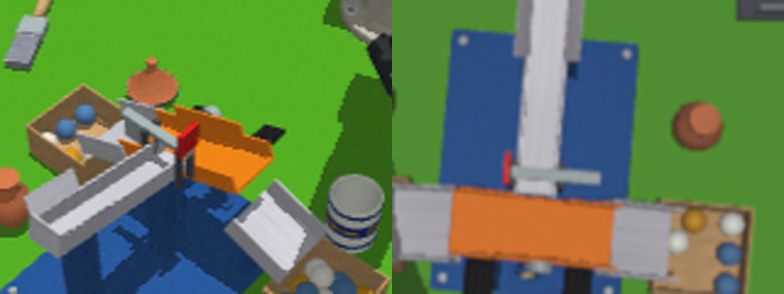

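All five beads lie in the right-hand box (top half, (680–735, 220–285)), the stop is open and the gate is tipped right. I'll let the beads settle, then hand in.

>>> {"name": "drive_tool", "arguments": {"deltas": [[[255,0,0,0,0,0,0],[255,0,0,0,0,0,0],[255,0,0,0,0,0,0],[255,0,0,0,0,0,0],[255,0,0,0,0,0,0],[255,0,0,0,0,0,0],[255,0,0,0,0,0,0],[255,0,0,0,0,0,0],[255,0,0,0,0,0,0],[255,0,0,0,0,0,0],[255,0,0,0,0,0,0],[255,0,0,0,0,0,0]]]}}

```text
clock: 10.75
tcp_pos: [0.5301, 0.2219, 0.3083]
orientation: [0.0, 0.041, 0.999, 0.0]
wrist_force: [-0.4, -0.9, 0.6]
finger_gap: -0.0001
grip_force: 0.0
```

Run:
```python
from h import *
a,_=read_camera("top"); 
for _ in range(6): b,_=read_camera("top")
d=cv2.absdiff(a,b)[200:255,320:380]; print(d.max(), d.mean())
print(hand_in() if d.mean()<3 else "moving")
```

```text
3 0.47585858585858587
the job is handed in; nothing more can be done
None
```

Handed in: the gate is tipped right, the stop is pushed fully open, all five beads are at rest in the right-hand box by the camera check, and the arm is clear; no verdict came back.

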